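# Set the pointer and lock the setting head until it clicks

## Robot

A 7-joint arm with a two-finger parallel gripper is mounted at the origin on the work surface. World frame = base frame: x ahead of the robot, y to its left, z up, the work surface at z = 0. Lengths are in mm, angles in rad, forces in N, time in s.
With the tool pointing down it reaches from about 350 to 900 mm from the base axis. Payload 19.9 kg.
Tool frame: the origin (TCP) lies midway between the tips of the shut fingers; the grasp point (between the pads) lies 19 mm behind it; z points along the fingers, y is the line along which they close (so a half turn about z gives the same grasp; the last joint's range is limited). The gripper opens to 85 mm and grips with 20 to 120 N. Pads are 22 mm wide; open, the fingers measure 114 mm over their backs; the gripper's body (76 mm by 85 mm) begins 54 mm behind the grasp point. The pads swing forward as they close: fully open they stand 13 mm farther back than shut.
Start: joints at [1.202, 0.417, -0.01, 1.614, 0.005, 1.111, -0.053], TCP at [200.628, -591.903, 231.26] pointing down, gripper open.
Joint ranges: [-2.81, 2.81], [-0.39, 2.02], [-1.27, 1.25], [0.06, 2.57], [-1.19, 4.33], [0.19, 2], [-2.82, 2.82]. Speed limits (rad/s): [1.89, 1.89, 2.39, 2.39, 3.01, 3.01, 3.01].

## Interface

Orientations are given as a rotation vector (axis times angle).
In Python, from station import status, optics, job gives the robot as it stands. The module is installed in compiled form; this text tells all that it offers.
- The arm moves only by the tool play_rows, never from a script. Its argument "motion" is a list of rows, each an object with "turn": the turn, a rotation vector about the tool's x, y, z in degrees, a list of three; "offset": the shift along the tool's x, y, z in m, a list of three; "jaw": the opening, from -1 (shut) to 1 (fully open). A call has 1 to 20 rows; each row shifts and turns the commanded pose from where the row before left it, along the tool's axes as they then stand; what a row does not reach is not made up. A row lasts 1/8 s, in which the tool goes at most 62.5 mm and 10.7 degrees, less where a joint would pass 70% of its speed; a pose out of reach is approached as far as the arm can. A call with a gripper value outside its range is refused whole. The fingers move at their own pace and stop on an object; the grip force is fixed at half the most. Time passes only in rows, so rows that do not move let the fingers close. It gives the time, the measured TCP pose, the force, the opening and the grip force at its end, in the units of the state.
- status.observe(): the state, without advancing time (a new reading comes with each control period).
- optics.grab_frame(name): name is "scene" or "top" or "wrist"; returns the picture (400x640x3 uint8, blue, green, red); there is no depth.
- optics.get_calibration(name): a dict with "mtx" (3x3 intrinsics, pixels), "R" (3x3) and "t" (3): a world point X has camera coordinates R X + t; the wrist camera has in their place "tool_from_camera" (4x4, takes a point from camera to tool coordinates, whose origin is the TCP and whose axes are the flange's). Camera axes: x right, y down, z forward; pixel columns grow to the right and rows downward; lengths in mm; the calibration is good to about 2 mm. A picture is of the moment at which its call begins: read the wrist's pose just before it. get_calibration takes no time and is no camera call.
- job.close_job(): hands the job in; it is judged then, once.
Trained networks look in the newest picture that a camera, given by its name, has taken for a name from the list of things; names that differ only in an ending like _2 or _b are one class to them, and where a whole thing is asked for, a point or a joint stands for the part that bears it (a point fixed in the world has none). Each returns a list of dicts, best first, with "score" (0 to 1); they miss things now and then, are a little off and sometimes report something else, mostly with a low value. They report only what shows in the picture. A call takes as long as a camera call.
- optics.search_frame(camera, target): "box" ([left, top, right, bottom] in pixels, round what is visible of it).
- optics.cut_out(camera, target): "region" (400x640 bool, what is visible of it) and "box" ([left, top, right, bottom] in pixels, round what is visible of it).
The state is a dict: "time_s": time; "joints": joint angles; "joint_velocities": joint speeds; "effort": joint torques, N m; "tcp_pos": TCP position; "tool_rot": TCP orientation; "contact_force": force on the tool from outside, world axes, zero at the start; "ft_torque": the same for the moment, N m; "finger_gap": opening from 0.0 (shut) to 1.0 (fully open); "grasp_force": force on a finger pad.
Only numpy, scipy, OpenCV 4.12 (cv2) and the standard library are available. Lean on these libraries where they do the work, as an engineer would, in place of code of your own. Each camera call takes 0.05 s, during which the arm holds its last target. There are 200 camera calls.

## Task

On the setting head of the test bench, turn the round knob until the tip of the pointer stands in line with the nose of the steel flag. Then turn the black bar handle clockwise until it clicks once and the spring plunger beside it has dropped into its groove and stays down; do not force the handle on past that groove. Move the pointer only with its knob, leave the pointer setting as it is while locking, and leave the wrench, pot and flange lying where they are.

Things in the scene. Friction and masses are not known exactly. Their poses are not given: they have to be found in the camera images.
- unit: fixed setting head: white box with an aluminium top plate, 230 (x) x 370 (y) x 60 mm high. Origin at the centre of its underside, on the bench; x points to the far side, where pointer and flag point; z up. Vertical axes: round knob at x -40, y +85 mm; bar handle at x -40, y -85; plunger at x +20, y -85
- adjust_grip (a point): round black fluted knob, 45 mm diameter, 86 to 128 mm above the bench; this point is on its axis, 110 mm above the bench, a good height for the fingers. Turns either way (2.2 rad each way from its middle) against 0.06 N m friction and stays where it is left. The pointer turns about the same axis in the same sense, by one third of the knob's angle
- pointer: flat dark steel pointer, 100 mm from axis to tip and 8 mm wide (4 mm near the tip), 3 mm thick, under the round knob, its top 71.5 mm above the bench, clear below the knob. Origin on the knob's axis, x along the pointer to its tip, z up. Driven only by the round knob; the robot must not touch it
- pointer_tip (a point): tip of the pointer, 100 mm from its axis, 70 mm above the bench
- flag_tip (a point): point just in front of the 4 mm wide inner nose of the steel flag (a block 22 x 12 x 10 mm at the dial's rim, beyond the pointer's sweep) where the pointer's tip must stand: 100 mm from the knob's axis, 70 mm above the bench. The flag does not move during the job
- bar_grip (a point): black bar handle, 96 mm long, 16 mm wide, 90 to 124 mm above the bench, on a vertical shaft; this point is on its axis, 110 mm above the bench, and turns with the bar: x along the bar, z up. Clockwise from above locks. Friction 0.08 N m, stays where it is left. The bar sits on its shaft at any angle, so its heading does not tell where the click comes. Grip it firmly (60 N or more)
- bar: the same bar handle; origin on its axis at its underside, 90 mm above the bench. Turned clockwise from the start, it meets a ridge after 1.1 to 2.3 rad (0.5 N m to pass), usually more than one grasp's turn; just beyond is the groove, with 0.38 rad of play and no way back over the ridge. Then a ramp (0.3 N m, springs back); about 0.25 rad past the play the groove is lost until turned back
- plunger_top (a point): centre of the top of the steel spring plunger, a 16 mm wide button 60 mm from the bar's axis. Its top is 76 mm above the bench while unlocked, rises to 79 mm on the ridge and drops with a click to 66 mm in the groove (locked). Pressing it does nothing
- wrench: loose open-ended wrench 190 mm long lying on the bench in front of the unit, to be left alone; origin under its middle
- pot: loose closed pot 72 mm diameter, 85 mm high, beside the unit, to be left alone; origin at the centre of its underside
- flange: loose aluminium flange, 84 mm diameter and 50 mm high, beside the unit, to be left alone; origin at the centre of its underside

How it is judged (in metres and radians):
On the way, in this order (a step that is already met when the one before it is completed fails the run):
1. the pointer's tip stands within 5 mm of the flag's point while the plunger is still up (horizontal distance between pointer_tip and flag_tip below 0.005 m and z of plunger_top in the frame of unit above 0.073 m), for 0.2 s.
2. the plunger has clicked down into the groove (z of plunger_top in the frame of unit below 0.07 m), for 0.2 s.
At the end, for the whole second after the job is handed in: the pointer's tip is within 5 mm of the flag's point and the plunger is down in its groove (its top less than 70 mm above the bench) (horizontal distance between pointer_tip and flag_tip below 0.005 m and z of plunger_top in the frame of unit below 0.07 m); the robot touches nothing.
It fails at once if the robot touches the pointer (contact force between any of the fingers, the arm and pointer above 0.5 N).
It fails at once if a bystander is shifted by more than 30 mm (distance of any of wrench, pot, flange from where it was at the start of the episode above 0.03 m).
It also fails if it takes over 61 s, if anything falls off the work surface, if the arm or the gripper's body presses on something with over 40 N, if the wrist force passes 120 N, or if a joint passes its speed limit or range.

## Working session

There is one attempt and no reset: what is moved stays moved. The work goes in short steps, Python scripts to look and compute and a tool call to move; the robot and the scene stay as the last step left them, time stands still between calls to the robot, and variables do not carry over. Pictures are saved under pics/ and viewed, at most 10 in all, crops included, and the job is handed in when it is done.

Besides the shell and the picture viewer there is one more tool, called as name(argument=value, ...), one argument or row to a line, values as JSON. play_rows: Moves the arm, as the interface text tells. Its arguments: {"type":"object","properties":{"motion":{"type":"array","items":{"type":"object","properties":{"turn":{"type":"array","items":{"type":"number"}},"offset":{"type":"array","items":{"type":"number"}},"jaw":{"type":"number"}}}}},"required":["motion"]}

```bash
mkdir -p pics; cat > h.py <<'E'
import numpy as np, cv2
from scipy.spatial.transform import Rotation as Ro
from station import status, optics, job
def cal(n):
    c=optics.get_calibration(n); K=np.array(c["mtx"],float)
    if n!="wrist": return K,np.array(c["R"],float),np.array(c["t"],float)
    s=status.observe(); T=np.eye(4); T[:3,:3]=Ro.from_rotvec(s["tool_rot"]).as_matrix(); T[:3,3]=s["tcp_pos"]
    M=np.linalg.inv(T@np.array(c["tool_from_camera"],float)); return K,M[:3,:3],M[:3,3]
def px2w(C,uv,z):
    K,R,t=C; d=R.T@np.linalg.solve(K,[uv[0],uv[1],1]); o=-R.T@t
    return o+d*(z-o[2])/d[2]
def w2px(C,X):
    K,R,t=C; p=K@(R@np.asarray(X,float)+t); return p[:2]/p[2]
E
python3 - <<'E'
from h import *
s=status.observe(); print({k:np.round(v,3) for k,v in s.items()})
for n in ("scene","top"):
    im=optics.grab_frame(n); cv2.imwrite(f"pics/{n}0.png",im)
    C=cal(n); print(n,"cam pos",np.round(-C[1].T@C[2]))
    for t,z in (("unit",30),("adjust_grip",128),("pointer",71.5),("bar",124),("plunger_top",76),("flag_tip",70)):
        for r in optics.cut_out(n,t)[:2]:
            m=cv2.moments(r["region"].astype(np.uint8),True); 
            if m["m00"]==0: continue
            c=(m["m10"]/m["m00"],m["m01"]/m["m00"])
            print(t,round(r["score"],2),np.round(c),np.round(r["box"]),np.round(px2w(C,c,z)))
E
```

```text
{'time_s': np.float64(0.0), 'joints': array([ 1.203,  0.418, -0.01 ,  1.614,  0.005,  1.111, -0.053]), 'joint_velocities': array([ 0.   , -0.   , -0.001, -0.001, -0.   , -0.   ,  0.   ]), 'effort': array([-1.0000e-03, -8.6446e+01,  6.7800e-01, -4.3492e+01,  1.9000e-02,
        7.0000e-03, -0.0000e+00]), 'tcp_pos': array([ 200.501, -591.59 ,  230.675]), 'tool_rot': array([-3.099, -0.511,  0.   ]), 'contact_force': array([-1.003,  0.049,  0.612]), 'ft_torque': array([-0.02 ,  0.005,  0.015]), 'grasp_force': np.float64(0.0), 'finger_gap': np.float64(1.001)}
scene cam pos [1254. -768.  807.]
unit 0.78 [297. 230.] [226. 172. 366. 289.] [588. -11.  30.]
unit 0.23 [240. 212.] [219. 196. 260. 226.] [410. -48.  30.]
adjust_grip 0.89 [302. 182.] [291. 169. 311. 194.] [545.  63. 128.]
adjust_grip 0.5 [247. 290.] [230. 270. 269. 305.] [ 722. -317.  128.]
pointer 0.59 [310. 197.] [293. 191. 329. 204.] [555.  83.  72.]
bar 0.63 [270. 214.] [264. 198. 281. 227.] [577. -97. 124.]
top cam pos [529.  69. 952.]
unit 0.87 [325. 195.] [237. 128. 414. 261.] [584.  14.  30.]
adjust_grip 0.92 [293. 220.] [286. 214. 305. 229.] [526.  89. 128.]
adjust_grip 0.23 [296. 196.] [289. 183. 298. 209.] [577.  83. 128.]
pointer 0.66 [296. 194.] [294. 182. 301. 205.] [586.  83.  72.]
bar 0.88 [369. 202.] [357. 185. 385. 222.] [563. -75. 124.]
plunger_top 0.73 [369. 202.] [358. 184. 383. 223.] [565. -83.  76.]
flag_tip 0.4 [287. 168.] [287. 163. 290. 175.] [645. 102.  70.]
flag_tip 0.35 [293. 220.] [287. 213. 306. 230.] [526.  89.  70.]
```

```bash
python3 - <<'E'
import cv2,numpy as np
a=cv2.imread("pics/top0.png")[110:290,220:440]; b=cv2.imread("pics/scene0.png")[150:310,200:400]
cv2.imwrite("pics/a.png",cv2.resize(a,(730,597),interpolation=cv2.INTER_CUBIC))
cv2.imwrite("pics/b.png",cv2.resize(b,(740,592),interpolation=cv2.INTER_CUBIC))
E
```

```text
(no output)
```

View pics/a.png

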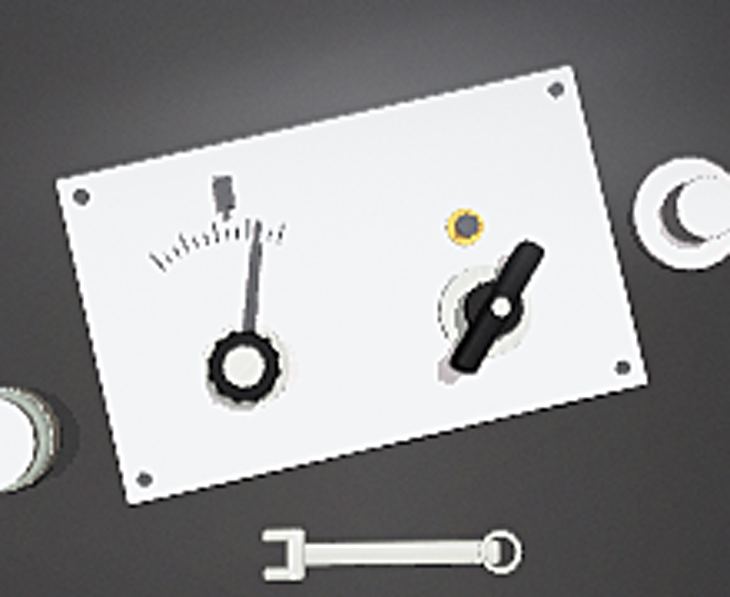

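View pics/scene0.png

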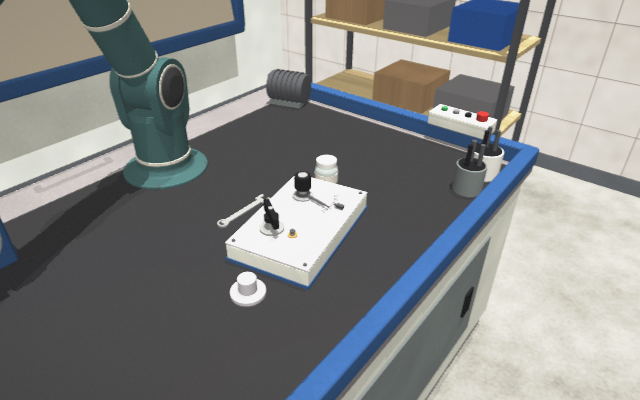

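The top view shows the plate yawed by about 13°. The pointer tip is at crop (260,224), the flag nose at (226,217), the knob centre at (245,367), the bar hub at (502,306) and the plunger at (467,227). The pointer has to go counter-clockwise. The scene view agrees with this layout.

```bash
python3 - <<'E'
from h import *
C=cal("top"); f=lambda u,v,z: px2w(C,(220+u/(730/220),110+v/(597/180)),z)
P=[f(57,181,60),f(572,67,60),f(648,380,60),f(130,503,60)]
c=np.mean(P,0); y=(P[0]-P[1]+P[3]-P[2])[:2]; x=(P[0]-P[3]+P[1]-P[2])[:2]
print("len",np.linalg.norm(y)/2,np.linalg.norm(x)/2)
yaw=np.arctan2(-y[0],y[1]); yx=np.arctan2(x[1],x[0]); yaw=(370*yaw+230*yx)/600; print("c",c,"yaw",yaw,yx)
R=np.array([[np.cos(yaw),-np.sin(yaw)],[np.sin(yaw),np.cos(yaw)]])
k=c[:2]+R@[-40,85]; b=c[:2]+R@[-40,-85]; pl=c[:2]+R@[20,-85]
print("knob",k,"bar",b,"pl",pl,"| seen knob",f(245,367,128),"bar",f(502,306,126),"pl",f(467,227,76))
t=f(259,224,71.5); n=f(227,217,71)
for p in (t,n): d=p[:2]-k; print(np.linalg.norm(d),np.degrees(np.arctan2(d[1],d[0])))
e1,e2=f(533,247,124),f(465,370,124); d=(e1-e2)[:2]; print("bar heading",np.degrees(np.arctan2(d[1],d[0])),np.linalg.norm(d))
s=status.observe(); M=Ro.from_rotvec(s["tool_rot"]).as_matrix(); print(M.round(3)); 
for q in (k,b): print("offset tool to TCP z200",(M.T@(np.r_[q,200]-s["tcp_pos"])).round(1))
print(np.array(optics.get_calibration("wrist")["tool_from_camera"]).round(2))
E
```

```text
len 368.31696659256323 226.50411807676554
c [583.11637908  12.69542009  60.        ] yaw 0.21344610677647088 0.2145748833661257
knob [526.01864011  87.29333029] bar [562.02957935 -78.84881444] pl [620.66798337 -66.13907118] | seen knob [525.25551137  87.19268332 128.        ] bar [562.07194255 -78.53386164 126.        ] pl [618.53820792 -64.57570769  76.        ]
97.16806825854277 -5.698438191019037
102.5312364067963 6.82653325570764
bar heading -30.12338819060226 91.1935360912557
[[ 0.947  0.321 -0.   ]
 [ 0.321 -0.947  0.   ]
 [-0.    -0.    -1.   ]]
offset tool to TCP z200 [ 526.2 -538.7   31.3]
offset tool to TCP z200 [ 507.  -369.8   31.3]
[[ 0.0000e+00 -9.6000e-01 -2.6000e-01  6.6210e+01]
 [ 1.0000e+00  0.0000e+00 -0.0000e+00  4.0000e-02]
 [ 0.0000e+00 -2.6000e-01  9.6000e-01 -1.4321e+02]
 [ 0.0000e+00  0.0000e+00  0.0000e+00  1.0000e+00]]
```

play_rows(
  motion=[
    {"offset": [0.0329,-0.0337,0.002],"jaw": 1},
    {"offset": [0.0329,-0.0337,0.002],"jaw": 1},
    {"offset": [0.0329,-0.0337,0.002],"jaw": 1},
    {"offset": [0.0329,-0.0337,0.002],"jaw": 1},
    {"offset": [0.0329,-0.0337,0.002],"jaw": 1},
    {"offset": [0.0329,-0.0337,0.002],"jaw": 1},
    {"offset": [0.0329,-0.0337,0.002],"jaw": 1},
    {"offset": [0.0329,-0.0337,0.002],"jaw": 1},
    {"offset": [0.0329,-0.0337,0.002],"jaw": 1},
    {"offset": [0.0329,-0.0337,0.002],"jaw": 1},
    {"offset": [0.0329,-0.0337,0.002],"jaw": 1},
    {"offset": [0.0329,-0.0337,0.002],"jaw": 1},
    {"offset": [0.0329,-0.0337,0.002],"jaw": 1},
    {"offset": [0.0329,-0.0337,0.002],"jaw": 1},
    {"offset": [0.0329,-0.0337,0.002],"jaw": 1},
    {"offset": [0.0329,-0.0337,0.002],"jaw": 1},
    {"turn": [0,0,9.4],"jaw": 1},
    {"turn": [0,0,9.4],"jaw": 1},
    {"turn": [0,0,9.4],"jaw": 1},
    {"turn": [0,0,9.4],"jaw": 1},
  ],
)

```text
invalid input at $.motion[0]: expected keys turn, offset, jaw
```

play_rows(
  motion=[
    {"turn": [0,0,0],"offset": [0.0329,-0.0337,0.002],"jaw": 1},
    {"turn": [0,0,0],"offset": [0.0329,-0.0337,0.002],"jaw": 1},
    {"turn": [0,0,0],"offset": [0.0329,-0.0337,0.002],"jaw": 1},
    {"turn": [0,0,0],"offset": [0.0329,-0.0337,0.002],"jaw": 1},
    {"turn": [0,0,0],"offset": [0.0329,-0.0337,0.002],"jaw": 1},
    {"turn": [0,0,0],"offset": [0.0329,-0.0337,0.002],"jaw": 1},
    {"turn": [0,0,0],"offset": [0.0329,-0.0337,0.002],"jaw": 1},
    {"turn": [0,0,0],"offset": [0.0329,-0.0337,0.002],"jaw": 1},
    {"turn": [0,0,0],"offset": [0.0329,-0.0337,0.002],"jaw": 1},
    {"turn": [0,0,0],"offset": [0.0329,-0.0337,0.002],"jaw": 1},
    {"turn": [0,0,0],"offset": [0.0329,-0.0337,0.002],"jaw": 1},
    {"turn": [0,0,0],"offset": [0.0329,-0.0337,0.002],"jaw": 1},
    {"turn": [0,0,0],"offset": [0.0329,-0.0337,0.002],"jaw": 1},
    {"turn": [0,0,0],"offset": [0.0329,-0.0337,0.002],"jaw": 1},
    {"turn": [0,0,0],"offset": [0.0329,-0.0337,0.002],"jaw": 1},
    {"turn": [0,0,0],"offset": [0.0329,-0.0337,0.002],"jaw": 1},
    {"turn": [0,0,9.4],"offset": [0,0,0],"jaw": 1},
    {"turn": [0,0,9.4],"offset": [0,0,0],"jaw": 1},
    {"turn": [0,0,9.4],"offset": [0,0,0],"jaw": 1},
    {"turn": [0,0,9.4],"offset": [0,0,0],"jaw": 1},
  ],
)

```text
time_s: 3.2
tcp_pos: [526.1, 87.7, 199.3]
tool_rot: [-3.098, 0.524, -0.0]
contact_force: [-0.2, 0.0, 0.3]
finger_gap: 1.002
grasp_force: 0.0
```

```bash
python3 - <<'E'
from h import *
C=cal("wrist"); s=status.observe(); print(s["joints"].round(2))
im=optics.grab_frame("wrist"); cv2.imwrite("pics/w1.png",im)
for t,z in (("adjust_grip",128),("pointer",71.5),("flag_tip",71)):
    for r in optics.cut_out("wrist",t)[:2]:
        m=cv2.moments(r["region"].astype(np.uint8),True); c=(m["m10"]/m["m00"],m["m01"]/m["m00"])
        print(t,round(r["score"],2),np.round(c),np.round(r["box"]),px2w(C,c,z).round(1))
E
```

```text
[ 0.1   0.31 -0.39  1.86  0.14  0.99 -2.25]
adjust_grip 0.77 [318. 207.] [285. 170. 355. 244.] [527.5  85.9 128. ]
pointer 0.96 [302. 126.] [286.  76. 326. 174.] [580.8  81.4  71.5]
flag_tip 0.63 [252.  59.] [236.  42. 266.  82.] [641.2 100.5  71. ]
```

View pics/w1.png

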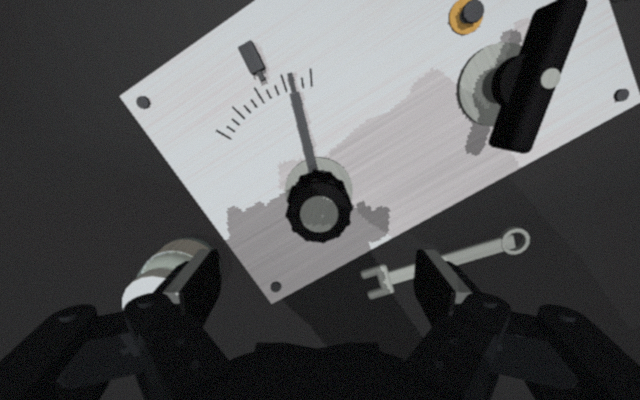

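The wrist view shows the knob cap centred at (319,213), the pointer tip at (291,73) and the flag nose at (264,81). The bar hub is at (551,78) and the plunger button at (473,11).

```bash
python3 - <<'E'
from h import *
C=cal("wrist"); s=status.observe(); M=Ro.from_rotvec(s["tool_rot"]).as_matrix()
k=px2w(C,(319,213),128); print("knob",k.round(1))
k=(k[:2]+[525.6,87.2])/2
for n,uv in (("tip",(291,73)),("nose",(264.5,82))):
    p=px2w(C,uv,71.5); d=p[:2]-k; print(n,p.round(1),np.linalg.norm(d).round(1),np.degrees(np.arctan2(d[1],d[0])).round(2))
print("bar",px2w(C,(551,78),126).round(1),"pl",px2w(C,(473,11),76).round(1))
print("tool off",k,(M.T@(np.r_[k,88]-s["tcp_pos"])).round(1))
E
```

```text
knob [523.2  86.8 128. ]
tip [621.9  76.5  71.5] 98.1 -6.15
nose [622.3  98.5  71.5] 98.6 6.72
bar [560.5 -79.2 126. ] pl [618.9 -64.9  76. ]
tool off [524.41717001  86.98544162] [ -1.3   1.3 111.3]
```

play_rows(
  motion=[
    {"turn": [0,0,0],"offset": [-0.001,0.001,0.025],"jaw": 1},
    {"turn": [0,0,0],"offset": [0,0,0.025],"jaw": 1},
    {"turn": [0,0,0],"offset": [0,0,0.025],"jaw": 1},
    {"turn": [0,0,0],"offset": [0,0,0.02],"jaw": 1},
    {"turn": [0,0,0],"offset": [0,0,0.016],"jaw": 1},
    {"turn": [0,0,0],"offset": [0,0,0],"jaw": -1},
    {"turn": [0,0,0],"offset": [0,0,0],"jaw": -1},
    {"turn": [0,0,0],"offset": [0,0,0],"jaw": -1},
    {"turn": [0,0,0],"offset": [0,0,0],"jaw": -1},
    {"turn": [0,0,0],"offset": [0,0,0],"jaw": -1},
    {"turn": [0,0,0],"offset": [0,0,0],"jaw": -1},
  ],
)

```text
time_s: 4.78
tcp_pos: [525.2, 86.8, 89.4]
tool_rot: [3.099, -0.515, 0.002]
contact_force: [-3.5, -1.8, 7.7]
finger_gap: 0.516
grasp_force: 59.9
```

Gripped. I'll turn it counter-clockwise by 38°.

play_rows(
  motion=[
    {"turn": [0,0,-7.6],"offset": [0,0,0],"jaw": -1},
    {"turn": [0,0,-7.6],"offset": [0,0,0],"jaw": -1},
    {"turn": [0,0,-7.6],"offset": [0,0,0],"jaw": -1},
    {"turn": [0,0,-7.6],"offset": [0,0,0],"jaw": -1},
    {"turn": [0,0,-7.6],"offset": [0,0,0],"jaw": -1},
    {"turn": [0,0,0],"offset": [0,0,0],"jaw": -1},
    {"turn": [0,0,0],"offset": [0,0,0],"jaw": -1},
  ],
)

```text
time_s: 5.65
tcp_pos: [525.2, 87.6, 89.4]
tool_rot: [-3.098, -0.523, -0.002]
contact_force: [-2.4, 3.0, 6.0]
finger_gap: 0.515
grasp_force: 60.2
```

```bash
python3 - <<'E'
from h import *
im=optics.grab_frame("wrist"); cv2.imwrite("pics/w2.png",im)
s=status.observe(); print(s["joints"].round(2)); M=Ro.from_rotvec(s["tool_rot"]).as_matrix(); print("heading",np.degrees(np.arctan2(M[1,0],M[0,0])))
E
```

```text
[ 0.18  0.49 -0.5   1.95  0.33  0.79 -1.74]
heading 19.168980184974526
```

View pics/w2.png

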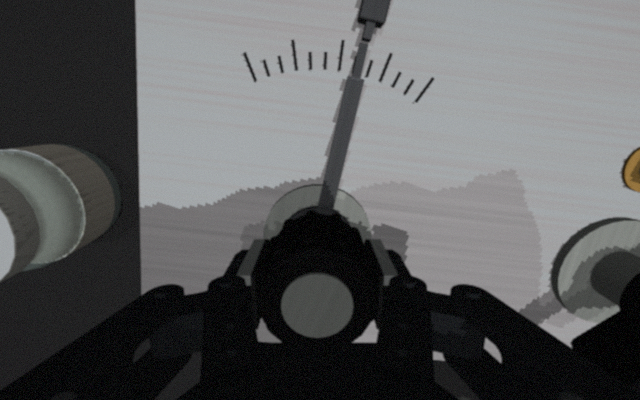

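The pointer is now nearly in line: tip around (363,44), nose around (369,38). I'll zoom in.

```bash
python3 - <<'E'
import cv2
im=cv2.imread("pics/w2.png")[0:100,310:430]; cv2.imwrite("pics/w2c.png",cv2.resize(im,(720,600),interpolation=cv2.INTER_CUBIC))
E
```

```text
(no output)
```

View pics/w2c.png

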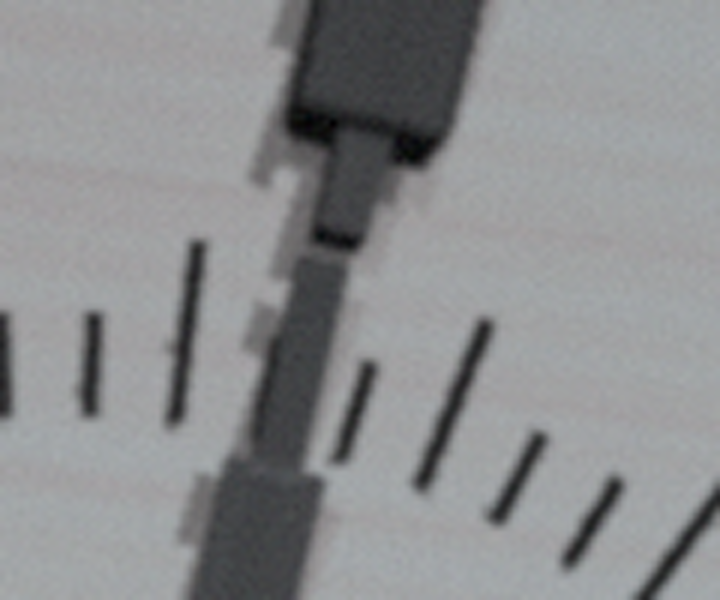

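The tip sits within about 1 mm of the nose line, so the pointer is set. Next I release, rise and go over to the bar.

play_rows(
  motion=[
    {"turn": [0,0,0],"offset": [0,0,0],"jaw": 1},
    {"turn": [0,0,0],"offset": [0,0,0],"jaw": 1},
    {"turn": [0,0,0],"offset": [0,0,0],"jaw": 1},
    {"turn": [0,0,0],"offset": [0,0,0],"jaw": 1},
    {"turn": [0,0,0],"offset": [0,0,-0.022],"jaw": 1},
    {"turn": [0,0,0],"offset": [0,0,-0.022],"jaw": 1},
    {"turn": [0,0,0],"offset": [0,0,-0.022],"jaw": 1},
    {"turn": [0,0,0],"offset": [0,0,-0.022],"jaw": 1},
    {"turn": [0,0,0],"offset": [0,0,-0.022],"jaw": 1},
    {"turn": [0,0,0],"offset": [-0.0052,0.0423,0],"jaw": 1},
    {"turn": [0,0,0],"offset": [-0.0052,0.0423,0],"jaw": 1},
    {"turn": [0,0,0],"offset": [-0.0052,0.0423,0],"jaw": 1},
    {"turn": [0,0,0],"offset": [-0.0052,0.0423,0],"jaw": 1},
    {"turn": [0,0,-10],"offset": [0,0,0],"jaw": 1},
    {"turn": [0,0,-10],"offset": [0,0,0],"jaw": 1},
    {"turn": [0,0,-10],"offset": [0,0,0],"jaw": 1},
    {"turn": [0,0,-10],"offset": [0,0,0],"jaw": 1},
    {"turn": [0,0,-10],"offset": [0,0,0],"jaw": 1},
    {"turn": [0,0,-10],"offset": [0,0,0],"jaw": 1},
    {"turn": [0,0,-10],"offset": [0,0,0],"jaw": 1},
  ],
)

```text
time_s: 8.2
tcp_pos: [560.5, -79.6, 198.2]
tool_rot: [-2.232, -2.211, 0.0]
contact_force: [-0.3, -0.4, 0.4]
finger_gap: 0.998
grasp_force: 0.0
```

play_rows(
  motion=[
    {"turn": [0,0,-10],"offset": [0,0,0],"jaw": 1},
    {"turn": [0,0,-10],"offset": [0,0,0],"jaw": 1},
    {"turn": [0,0,-10],"offset": [0,0,0],"jaw": 1},
    {"turn": [0,0,-10],"offset": [0,0,0],"jaw": 1},
    {"turn": [0,0,-10],"offset": [0,0,0],"jaw": 1},
    {"turn": [0,0,-10],"offset": [0,0,0],"jaw": 1},
    {"turn": [0,0,0],"offset": [0,0,0],"jaw": 1},
  ],
)

```text
time_s: 9.07
tcp_pos: [560.5, -79.7, 198.1]
tool_rot: [-0.838, -3.027, -0.001]
contact_force: [0.5, -0.5, -0.0]
finger_gap: 0.999
grasp_force: 0.0
```

```bash
python3 - <<'E'
from h import *
C=cal("wrist"); s=status.observe(); print(s["joints"].round(2),s["tcp_pos"].round(1)); M=Ro.from_rotvec(s["tool_rot"]).as_matrix(); print("heading",np.degrees(np.arctan2(M[1,0],M[0,0])))
im=optics.grab_frame("wrist"); cv2.imwrite("pics/w3.png",im)
for r in optics.cut_out("wrist","bar")[:1]:
    c,wh,a=cv2.minAreaRect(np.argwhere(r["region"])[:,::-1].astype(np.float32)); print(r["score"],c,wh,a,px2w(C,c,124).round(1))
    v=cv2.fitLine(np.argwhere(r["region"])[:,::-1].astype(np.float32),cv2.DIST_L2,0,.01,.01).ravel(); 
    p,q=px2w(C,v[2:]-40*v[:2],120),px2w(C,v[2:]+40*v[:2],120); d=q-p; print("bar heading",np.degrees(np.arctan2(d[1],d[0])))
E
```

```text
[ 0.82  0.52 -0.96  1.77  0.47  1.1   0.72] [560.5 -79.7 198.1]
heading 149.05825855919468
0.82 (317.1491394042969, 202.2263946533203) (130.21705627441406, 48.36236572265625) 76.60750579833984 [555.5 -77.  124. ]
bar heading 148.78783844633202
```

View pics/w3.png

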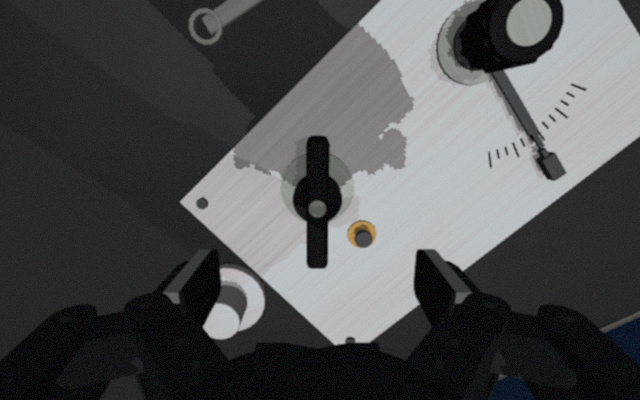

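The bar is vertical in the picture, with its hub at (317,209), and lies between the fingers. Plunger and pointer are undisturbed. I'll go down and grip it.

play_rows(
  motion=[
    {"turn": [0,0,0],"offset": [0,0,0.025],"jaw": 1},
    {"turn": [0,0,0],"offset": [0,0,0.025],"jaw": 1},
    {"turn": [0,0,0],"offset": [0,0,0.025],"jaw": 1},
    {"turn": [0,0,0],"offset": [0,0,0.02],"jaw": 1},
    {"turn": [0,0,0],"offset": [0,0,0.012],"jaw": 1},
    {"turn": [0,0,0],"offset": [0,0,0],"jaw": -1},
    {"turn": [0,0,0],"offset": [0,0,0],"jaw": -1},
    {"turn": [0,0,0],"offset": [0,0,0],"jaw": -1},
    {"turn": [0,0,0],"offset": [0,0,0],"jaw": -1},
    {"turn": [0,0,0],"offset": [0,0,0],"jaw": -1},
    {"turn": [0,0,0],"offset": [0,0,0],"jaw": -1},
    {"turn": [0,0,0],"offset": [0,0,0],"jaw": -1},
    {"turn": [0,0,0],"offset": [0,0,0],"jaw": -1},
  ],
)

```text
time_s: 10.8
tcp_pos: [560.8, -79.6, 91.8]
tool_rot: [0.836, 3.028, -0.0]
contact_force: [-1.1, -0.5, 5.2]
finger_gap: 0.179
grasp_force: 58.6
```

play_rows(
  motion=[
    {"turn": [0,0,8],"offset": [0,0,0],"jaw": -1},
    {"turn": [0,0,8],"offset": [0,0,0],"jaw": -1},
    {"turn": [0,0,8],"offset": [0,0,0],"jaw": -1},
    {"turn": [0,0,8],"offset": [0,0,0],"jaw": -1},
    {"turn": [0,0,8],"offset": [0,0,0],"jaw": -1},
    {"turn": [0,0,8],"offset": [0,0,0],"jaw": -1},
    {"turn": [0,0,8],"offset": [0,0,0],"jaw": -1},
    {"turn": [0,0,0],"offset": [0,0,0],"jaw": -1},
  ],
)

```text
time_s: 11.8
tcp_pos: [560.0, -80.2, 91.7]
tool_rot: [2.163, 2.278, -0.003]
contact_force: [-8.1, -3.8, 9.6]
finger_gap: 0.177
grasp_force: 60.4
```

```bash
cat > st.py <<'E'
from h import *
s=status.observe(); M=Ro.from_rotvec(s["tool_rot"]).as_matrix(); print("heading",np.degrees(np.arctan2(M[1,0],M[0,0])).round(1),s["joints"].round(2),"tq",s["ft_torque"].round(2),"F",s["contact_force"].round(1),s["time_s"])
E
cat >> st.py <<'E'
for n in ("wrist","top","scene"):
    optics.grab_frame(n)
    for r in optics.search_frame(n,"plunger_top")[:1]: 
        b=np.array(r["box"]); C=cal(n); pl=[619.3,-65.3]
        print(n,round(r["score"],2),b.round(1),"exp z76",w2px(C,pl+[76]).round(1),"z66",w2px(C,pl+[66]).round(1))
E
python3 st.py
```

```text
heading 93.0 [ 0.58  0.57 -0.64  1.86  0.44  0.86 -0.22] tq [-0.83  1.85 -0.15] F [-8.1 -3.8  9.6] 11.8
wrist 0.73 [410.7 204.2 446.2 233.3] exp z76 [434.2 220.7] z66 [427.9 214.7]
```

play_rows(
  motion=[
    {"turn": [0,0,4],"offset": [0,0,0],"jaw": -1},
    {"turn": [0,0,4],"offset": [0,0,0],"jaw": -1},
    {"turn": [0,0,4],"offset": [0,0,0],"jaw": -1},
    {"turn": [0,0,0],"offset": [0,0,0],"jaw": -1},
  ],
)

```text
time_s: 12.6
tcp_pos: [559.8, -80.1, 91.7]
tool_rot: [-2.388, -2.041, 0.003]
contact_force: [-10.5, -2.6, 12.9]
finger_gap: 0.18
grasp_force: 60.8
```

```bash
python3 - <<'E'
s=open("st.py").read().split("for n in")[0]+'''
import sys
C=cal("wrist"); im=optics.grab_frame("wrist"); cv2.imwrite("pics/p_%s.png"%s["time_s"].round(1),im)
hsv=cv2.cvtColor(im,cv2.COLOR_BGR2HSV); o=cv2.inRange(hsv,(10,110,60),(35,255,255))
u=w2px(C,[619.3,-65.3,70]).astype(int); m=np.zeros_like(o); cv2.circle(m,[int(a) for a in u],45,255,-1); o&=m
p=np.argwhere(o)[:,::-1]; print("orange",len(p),"box",p.min(0),p.max(0),"centroid",p.mean(0).round(1),"hull c",cv2.minEnclosingCircle(p.astype(np.float32)))
for z in (61,66,76): print(z,w2px(C,[619.3,-65.3,z]).round(1),end=" ")
for r in optics.cut_out("wrist","plunger_top")[:1]: q=np.argwhere(r["region"])[:,::-1]; print("\\nmask",round(r["score"],2),r["region"].sum(),q.mean(0).round(1),np.round(r["box"]))
'''
open("st.py","w").write(s)
E
python3 st.py
```

```text
heading 81.0 [ 0.55  0.56 -0.59  1.86  0.4   0.85 -0.4 ] tq [-0.74  2.25 -0.26] F [-10.5  -2.6  12.9] 12.6Traceback (most recent call last):
  File "st.py", line 5, in <module>
    C=cal("wrist"); im=optics.grab_frame("wrist"); cv2.imwrite("pics/p_%s.png"%s["time_s"].round(1),im)
                                                                               ^^^^^^^^^^^^^^^^^
AttributeError: 'float' object has no attribute 'round'
```

```bash
sed -i 's/s\["time_s"\].round(1),im/round(s["time_s"],1),im/' st.py; python3 st.py
```

```text
heading 81.1 [ 0.55  0.56 -0.59  1.86  0.4   0.85 -0.4 ] tq [-0.67  2.31 -0.26] F [-10.2  -2.8  13.5] 12.65
orange 915 box [395 171] [441 215] centroid [413.3 189.1] hull c ((418.3113098144531, 193.59434509277344), 23.71611785888672)
61 [420.5 190.5] 66 [423.3 192.7] 76 [429.5 197.6] 
mask 0.95 736 [424.2 198.6] [406. 183. 442. 212.]
```

play_rows(
  motion=[
    {"turn": [0,0,4],"offset": [0,0,0],"jaw": -1},
    {"turn": [0,0,4],"offset": [0,0,0],"jaw": -1},
    {"turn": [0,0,4],"offset": [0,0,0],"jaw": -1},
    {"turn": [0,0,0],"offset": [0,0,0],"jaw": -1},
  ],
)

```text
time_s: 13.25
tcp_pos: [559.6, -80.1, 91.7]
tool_rot: [-2.589, -1.78, 0.004]
contact_force: [-11.5, -3.1, 14.3]
finger_gap: 0.178
grasp_force: 61.0
```

```bash
python3 st.py
```

```text
heading 69.0 [ 0.51  0.55 -0.54  1.86  0.37  0.84 -0.59] tq [-0.64  2.67 -0.3 ] F [-11.5  -3.1  14.3] 13.25
orange 957 box [386 150] [433 196] centroid [404.4 169.8] hull c ((409.0, 173.0), 24.207536697387695)
61 [411.  170.1] 66 [413.7 171.8] 76 [419.4 175.5]
```

play_rows(
  motion=[
    {"turn": [0,0,4],"offset": [0,0,0],"jaw": -1},
    {"turn": [0,0,4],"offset": [0,0,0],"jaw": -1},
    {"turn": [0,0,4],"offset": [0,0,0],"jaw": -1},
    {"turn": [0,0,0],"offset": [0,0,0],"jaw": -1},
  ],
)

```text
time_s: 13.85
tcp_pos: [559.4, -80.0, 91.7]
tool_rot: [-2.761, -1.499, 0.004]
contact_force: [-12.9, -1.8, 16.0]
finger_gap: 0.177
grasp_force: 63.4
```

```bash
python3 st.py
```

```text
heading 57.0 [ 0.47  0.53 -0.49  1.86  0.33  0.83 -0.77] tq [-0.44  2.99 -1.06] F [-12.9  -1.8  16. ] 13.85
orange 1000 box [372 132] [419 179] centroid [390.9 152.4] hull c ((395.9747009277344, 155.4805450439453), 24.601943969726562)
61 [396.9 151.7] 66 [399.2 152.9] 76 [404.1 155.6] 
mask 0.93 832 [401.3 159.1] [385. 144. 420. 177.]
```

The torque has jumped, so the bar is on the ridge. I'll continue in small steps.

play_rows(
  motion=[
    {"turn": [0,0,3],"offset": [0,0,0],"jaw": -1},
    {"turn": [0,0,3],"offset": [0,0,0],"jaw": -1},
    {"turn": [0,0,0],"offset": [0,0,0],"jaw": -1},
  ],
)

```text
time_s: 14.32
tcp_pos: [559.3, -79.9, 91.7]
tool_rot: [-2.835, -1.353, 0.004]
contact_force: [-14.8, -1.3, 15.8]
finger_gap: 0.179
grasp_force: 61.4
```

```bash
python3 st.py
```

```text
heading 51.0 [ 0.46  0.53 -0.47  1.86  0.32  0.83 -0.86] tq [-0.43  3.15 -0.29] F [-14.8  -1.3  15.8] 14.325
orange 1138 box [364 124] [411 171] centroid [387.  147.1] hull c ((387.4580078125, 147.30152893066406), 24.689058303833008)
61 [388.3 143.8] 66 [390.3 144.8] 76 [394.8 146.9] 
mask 0.92 709 [387.7 148.5] [370. 132. 404. 163.]
```

The torque has dropped and the button is now centred in its ring, so the plunger is down. I'll release and rise.

play_rows(
  motion=[
    {"turn": [0,0,2],"offset": [0,0,0],"jaw": -1},
    {"turn": [0,0,0],"offset": [0,0,0],"jaw": 1},
    {"turn": [0,0,0],"offset": [0,0,0],"jaw": 1},
    {"turn": [0,0,0],"offset": [0,0,0],"jaw": 1},
    {"turn": [0,0,0],"offset": [0,0,0],"jaw": 1},
    {"turn": [0,0,0],"offset": [0,0,-0.02],"jaw": 1},
    {"turn": [0,0,0],"offset": [0,0,-0.025],"jaw": 1},
    {"turn": [0,0,0],"offset": [0,0,-0.025],"jaw": 1},
    {"turn": [0,0,0],"offset": [0,0,-0.025],"jaw": 1},
    {"turn": [0,0,0],"offset": [0,0,-0.025],"jaw": 1},
    {"turn": [0,0,0],"offset": [0,0,0],"jaw": 1},
  ],
)

```text
time_s: 15.8
tcp_pos: [561.6, -79.5, 214.3]
tool_rot: [2.855, 1.305, 0.005]
contact_force: [-0.6, 0.7, -0.4]
finger_gap: 0.997
grasp_force: 0.0
```

```bash
python3 st.py; ls pics; cp pics/p_15.*.png pics/w9.png
```

```text
heading 49.1 [ 0.5   0.37 -0.52  1.77  0.21  1.05 -0.81] tq [-0.04 -0.06  0.  ] F [-0.6  0.7 -0.4] 15.8
orange 362 box [341 120] [368 147] centroid [354.3 133.4] hull c ((354.43243408203125, 133.66891479492188), 13.908079147338867)
61 [355.  131.3] 66 [355.7 131.6] 76 [357.1 132.3] 
mask 0.67 249 [354.5 133.9] [342. 126. 363. 143.]
a.png
b.png
p_12.7.png
p_13.2.png
p_13.8.png
p_14.3.png
p_15.8.png
scene0.png
top0.png
w1.png
w2.png
w2c.png
w3.png
```

View pics/w9.png

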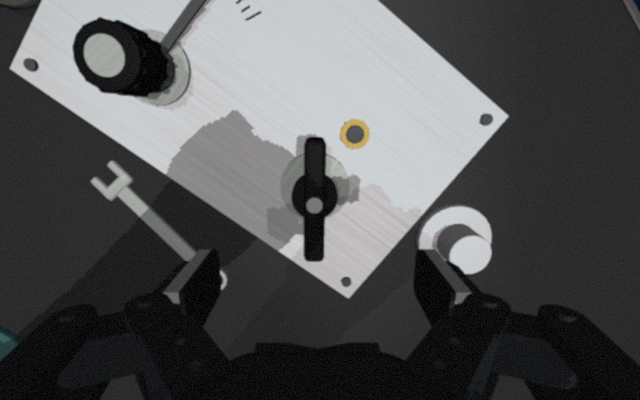

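The plunger button at (355,133) is centred and flush in its ring, the bar is free, and the bystanders are where they were. I'm handing in.

```bash
python3 -c "
from station import job
print(job.close_job())"
```

```text
the job is handed in; nothing more can be done
None
```

I set the pointer to within about 1 mm of the flag nose, turned the bar past its click until the plunger dropped and stayed down, then backed the gripper clear and handed in at about 16 s; no verdict was returned.

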